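# Return the stamping punch in its tin through the sprung flap

## Task

Lay the square stamping punch in the open tin that stands on the deck of the return box and shut the tin's lid. Then, without lifting the tin, push it along the deck through the sprung flap until it slides right down inside, still shut with the punch in it, and the flap has snapped closed behind it. Leave the other things on the bench where they are.

Things in the scene. Friction and masses are not known exactly. Their poses are not given: they have to be found in the camera images.
- punch: the square stamping punch: plain steel bar, square section 11 x 11 mm, 56 mm long, 50 g, lying on the bench. Origin: centre of its underside; x along its length, z up. It is told from the flat chisel by its square section.
- case: dark steel hinged tin (clamshell) standing open on the loading deck of the return box: tray 84 (x) x 72 (y) x 24 (z) mm outside, walls and floor 3 mm (inside 78 x 66, 21 deep), loose, about 0.27 kg with its lid; 32.5 mm high when shut. Origin: centre of its underside. Its +x end (where the lid is hinged) points to the flap.
- lid (a joint): angle of the tin's lid, rad: 0 shut, 2.0 its open stop; starts at 1.75 to 2.0, leaning back past upright towards the flap. The hinge is slightly stiff: the lid stays where it is left when about upright and falls shut by itself below about 0.9 rad; no latch. Under 1 N on its outer (flap-side) face near the free edge closes it.
- lid_edge (a point): middle of the free edge of the tin's lid, a plate 84 x 72 x 8 mm; this point is at mid-thickness, 84 mm from the hinge
- lid_hinge (a point): middle of the lid's hinge line, which runs along the tin's y at the tin's x = +42, z = 28.5 mm (mid-thickness of the lid)
- dropbox: the return box, fixed on the bench. Origin: on the bench top under the front face of the slot; x points inward through the slot, z up. In front (x = -190 to 0 mm) a level wooden loading deck, top 112 mm above the bench, between side rails 12 mm high and 10 thick with inner faces at y = +-50 mm; no end wall. Behind the slot (x = 0 to 150) a low closed hopper with clear sides and roof.
- slot (a point): middle of the slot's threshold, on the deck surface, at the box's x = 0, z = 112 mm. The slot is 100 mm wide and 48 mm high from the deck to a wooden lintel 8 mm thick (x = 0 to 8); the box's roof is 65 mm above the deck.
- hopper (a point): middle of the hopper's floor, at the box's x = 75, z = 59 mm. The floor is slippery steel (its side walls are slippery too): it starts at x = 0 level with the deck and slopes down inward at 35 degrees to an end wall at x = 150 mm, so that a tin pushed in until its rear end is at the slot slides the rest of the way by itself.
- flap (a joint): angle of the sprung aluminium flap that closes the slot, rad: 0 shut (hanging), grows to 1.5 as it is pushed inward. The flap is 94 wide x 43 mm high, hinged along its top edge, 12 mm behind the slot's front face and 46 mm above the deck. About 0.4 N on its lower edge starts it, about 1 N holds it wide open; it springs back to 0.
- chisel: flat chisel-shaped punch beside the square one: steel, 60 long, 16 to 22 wide, 6 mm thick; lies near the punch, and must be left alone. Origin: centre of its underside.
- tape: roll of paper tape, ring 104 mm across, 14 mm high. Bystander, to be left where it is. Origin: centre of its underside.
- file: hand file, 230 mm long, 12 mm thick, wooden handle. Bystander, to be left where it is. Origin: centre of its underside.
- pen: black marker pen, 130 mm long, 12 mm thick. Bystander, to be left where it is. Origin: centre of its underside.
- hammer: small hammer, 240 mm long, wooden handle. Bystander, to be left where it is. Origin: centre of its underside.
- block: steel bench block 75 x 75 x 25 mm. Bystander, to be left where it is. Origin: centre of its underside.
- dish: white ceramic dish, 80 mm across, 30 mm high. Bystander, to be left where it is. Origin: centre of its underside.

How it is judged:
By the outcome, as a careful person would: the job done as asked, in the order asked, and still so for the second after the job is handed in, with the robot touching nothing.
It also fails if it takes over 56 s, if anything falls off the work surface, if the arm or the gripper's body presses on something with over 40 N, if the wrist force passes 120 N, or if a joint passes its speed limit or range.

## Robot

A 6-joint arm with a two-finger parallel gripper is mounted at the origin on the work surface. World frame = base frame: x ahead of the robot, y to its left, z up, the work surface at z = 0. Lengths are in m, angles in rad, forces in N, time in s.
With the tool pointing down it reaches from about 0.25 to 0.775 m from the base axis. Payload 4 kg.
Tool frame: the origin (TCP) lies at the very end of the fingers, on their centre line; the grasp point (between the pads) lies 19 mm behind it (robot.tcp_to_grasp is the distance from the TCP to the grasp point, in m); z points along the fingers, y is the line along which they close (so a half turn about z gives the same grasp; the last joint's range is limited). The gripper opens to 94 mm and grips with 3 to 60 N. Pads are 16 mm wide; open, the fingers measure 119 mm over their backs; the gripper's body (75 mm by 177 mm) begins 78 mm behind the grasp point.
Start: joints at [1.116, 0.087, 1.371, -0, 1.684, -0.103], TCP at [0.19, 0.516, 0.206] pointing down, gripper open.
Joint ranges: [-3.1, 3.1], [-0.76, 2.03], [0.27, 2.55], [-1.08, 4.22], [0.17, 2.65], [-2.57, 2.57]. Speed limits (rad/s): [2.79, 2.79, 3.14, 3.14, 3.14, 3.14].

## Interface

Orientations are given as [roll, pitch, yaw] about the fixed x, y, z axes, in that order (R = Rz(yaw) Ry(pitch) Rx(roll)).
In Python, from bench import robot gives the robot as it stands.
- The arm moves only by the tool nudge_tcp, called after "Request:" by a JSON object that holds its "op" and its "data", one argument or row to a line. Schema: {"type":"object","properties":{"offsets":{"type":"object","properties":{"aperture":{"type":"array","items":{"type":"number"},"minItems":1,"maxItems":20},"dx":{"type":"array","items":{"type":"number"},"minItems":1,"maxItems":20},"dy":{"type":"array","items":{"type":"number"},"minItems":1,"maxItems":20},"dz":{"type":"array","items":{"type":"number"},"minItems":1,"maxItems":20},"rz":{"type":"array","items":{"type":"number"},"minItems":1,"maxItems":20}},"additionalProperties":false,"required":["aperture","dx","dy","dz","rz"]},"only":{"type":"string"},"quiet":{"type":"boolean"},"lines":{"type":"string"}},"required":["offsets"],"additionalProperties":false}. offsets is an object with one list for each field, all of the same length, 1 to 20, a row being the entries at one place: aperture (the finger opening in m), dx, dy, dz (the shift in units of 50 mm), rz (a turn about the tool's z in units of 0.1 rad); each row shifts and turns the commanded pose from where the row before left it, along the tool's axes as they then stand; what a row does not reach is not made up. A row lasts 1/12 s, in which the tool goes at most 0.0417 m and 0.125 rad, less where a joint would pass 70% of its speed; a pose out of reach is approached as far as the arm can. The fingers move at their own pace and stop on an object; the grip force is fixed at half the most. Time passes only in rows, so rows that do not move let the fingers close. The tool returns the time, the measured TCP pose, the force, the opening and the grip force at its end. only (a regular expression) keeps the lines of the reply that match it, lines (a string "A,B") keeps lines A to B, and quiet returns only ok. Input that does not fit is refused with a message, and nothing moves.
- robot.get_obs(): the state, without advancing time (a new reading comes with each control period).
- robot.snapshot(name): name is "side" or "top" or "wrist"; returns a dict with "color" (384x512x3 uint8, blue, green, red), "fx", "fy", "cx", "cy" (pixels), "extrinsics" (4x4, takes a point from world to camera coordinates). Camera axes: x right, y down, z forward; pixel columns grow to the right and rows downward; lengths in m; the calibration is good to about 2 mm. The wrist camera is an equidistant fisheye: a pixel r from the principal point sees the ray r / f radians off the axis. A picture is of the moment at which its call begins. There is no depth.
- robot.close_job(): hands the job in; it is judged then, once.
The state is a dict: "time": time; "joint_positions": joint angles; "qvel": joint speeds; "joint_torque": joint torques, N m; "tool_pos": TCP position; "ee_rot": TCP orientation; "wrist_force": force on the tool from outside, world axes, zero at the start; "wrist_torque": the same for the moment, N m; "width": finger opening in m; "finger_force": force on a finger pad.
Only numpy, scipy, OpenCV 4.12 (cv2) and the standard library are available. Lean on these libraries where they do the work, as an engineer would, in place of code of your own. Each camera call takes 0.05 s, during which the arm holds its last target. There are 200 camera calls.

## Working session

There is one attempt and no reset: what is moved stays moved. The work goes in short steps, Python scripts to look and compute and a tool call to move; the robot and the scene stay as the last step left them, time stands still between calls to the robot, and variables do not carry over. Pictures are saved under pics/ and viewed, at most 10 in all, crops included, and the job is handed in when it is done.

```bash
ls; mkdir -p pics; cat > h.py <<'E'
import numpy as np, cv2
from bench import robot
def snap(n,f=None):
    s=robot.snapshot(n)
    if f: cv2.imwrite('pics/'+f,s['color'])
    np.savez('pics/%s.npz'%n,**{k:s[k] for k in('fx','fy','cx','cy','extrinsics')})
    return s
def ray(n,u,v,z):
    s=np.load('pics/%s.npz'%n); E=s['extrinsics']; R=E[:3,:3];t=E[:3,3]
    x,y=(u-s['cx'])/s['fx'],(v-s['cy'])/s['fy']
    if n=='wrist':
        r=np.hypot(x,y); d=np.array([np.sin(r)*x/r,np.sin(r)*y/r,np.cos(r)])
    else: d=np.array([x,y,1])
    o=-R.T@t; d=R.T@d
    return o+d*(z-o[2])/d[2]
def proj(n,P):
    s=np.load('pics/%s.npz'%n); E=s['extrinsics']; p=E[:3,:3]@np.array(P)+E[:3,3]
    if n=='wrist':
        r=np.hypot(p[0],p[1]); th=np.arctan2(r,p[2]); q=p[:2]/r*th
    else: q=p[:2]/p[2]
    return np.array([s['fx']*q[0]+s['cx'],s['fy']*q[1]+s['cy']])
E
python3 - <<'E'
from h import *
a=snap('top','top0.png');b=snap('side','side0.png')
for s in(a,b): print(s['extrinsics'].round(3),s['fx'])
print(robot.get_obs())
E
```

```text
bench.py
pics
[[ 0.023 -1.     0.007 -0.039]
 [-0.991 -0.024 -0.131  0.611]
 [ 0.131 -0.004 -0.991  1.052]
 [ 0.     0.     0.     1.   ]] 369.44039419389907
[[ 0.702 -0.712  0.015 -0.433]
 [-0.399 -0.41  -0.82   0.318]
 [ 0.59   0.57  -0.572  0.998]
 [ 0.     0.     0.     1.   ]] 456.4076277429806
{'time': 0.1, 'joint_positions': array([ 1.11590090e+00,  8.78616495e-02,  1.37208572e+00, -4.16578238e-06,
        1.68360285e+00, -1.03115014e-01]), 'qvel': array([-0.0011724 , -0.00194803, -0.00259565,  0.00097849,  0.00012124,
       -0.00063107]), 'joint_torque': array([ 1.77782589e-03, -3.41251767e+01, -3.03301656e+01,  7.18495483e-02,
        3.03878495e-02, -8.36502340e-05]), 'tool_pos': array([0.18930925, 0.51586864, 0.20444068]), 'ee_rot': array([-3.13964506e+00, -1.97378005e-04,  2.78981158e+00]), 'wrist_force': array([ 0.54570909, -0.80316717,  1.15639945]), 'wrist_torque': array([-0.04015654,  0.00995756,  0.03141396]), 'finger_force': 0.0, 'width': 0.09377318128271847}
```

View pics/top0.png

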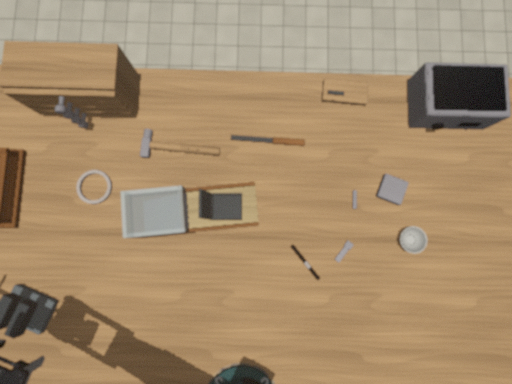

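View pics/side0.png

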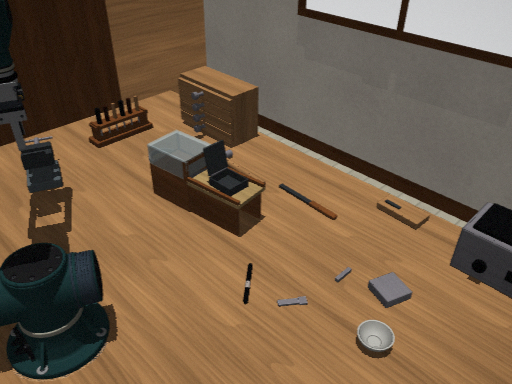

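The overview shows two steel bits in the top view, at (355,199) and (343,251). The return box is at (120–257, 185–235), with its slot facing right (inward ≈ +y). I'll zoom in on both.

```bash
python3 - <<'E'
from h import *
a=cv2.imread('pics/top0.png');b=cv2.imread('pics/side0.png')
R=lambda i,w,h:cv2.resize(i,(w,h),interpolation=cv2.INTER_CUBIC)
c1=R(a[175:245,110:270],800,350)
c2=R(a[180:270,330:370],111,250); c3=R(b[130:235,140:270],310,250); c4=R(b[255:320,265:370],379,250)
cv2.imwrite('pics/z0.png',np.vstack([c1,np.hstack([c2,c3,c4])]))
for u,v in((355,199),(343,251)): print(ray('top',u,v,.01))
for u,v in((344,274),(293,301)): print(ray('side',u,v,.008))
# segment steel bits
g=a[185:265,330:372].astype(int); m=(g[...,2]-g[...,0]<25).astype(np.uint8)
n,l,st,c=cv2.connectedComponentsWithStats(m)
for i in range(1,n):
    if st[i,4]>15:
        ys,xs=np.nonzero(l==i); P=np.float32(np.c_[xs+330,ys+185]); print(st[i],cv2.minAreaRect(P),c[i]+[330,185])
        W=np.array([ray('top',u,v,.01)[:2] for u,v in P]);r=cv2.minAreaRect(W.astype(np.float32)*1000);print(r,W.mean(0))
E
```

```text
[ 0.59245388 -0.32933634  0.01      ]
[ 0.43577568 -0.29156294  0.01      ]
[ 0.59339052 -0.33088371  0.008     ]
[ 0.43431019 -0.29834411  0.008     ]
[23  6  4 18 54] ((354.5, 199.5), (17.0, 3.0), 90.0) [354.07407407 199.40740741]
((590.9707641601562, -327.7890625), (9.100150108337402, 51.995880126953125), 89.32176971435547) [ 0.59117103 -0.32650532]
[  6  56  17  21 124] ((343.6922912597656, 251.4615020751953), (6.656403064727783, 22.188007354736328), 33.6900634765625) [343.90322581 250.41129032]
((434.6369934082031, -293.6937561035156), (19.537616729736328, 66.55107116699219), 55.943443298339844) [ 0.43760045 -0.29429463]
```

View pics/z0.png

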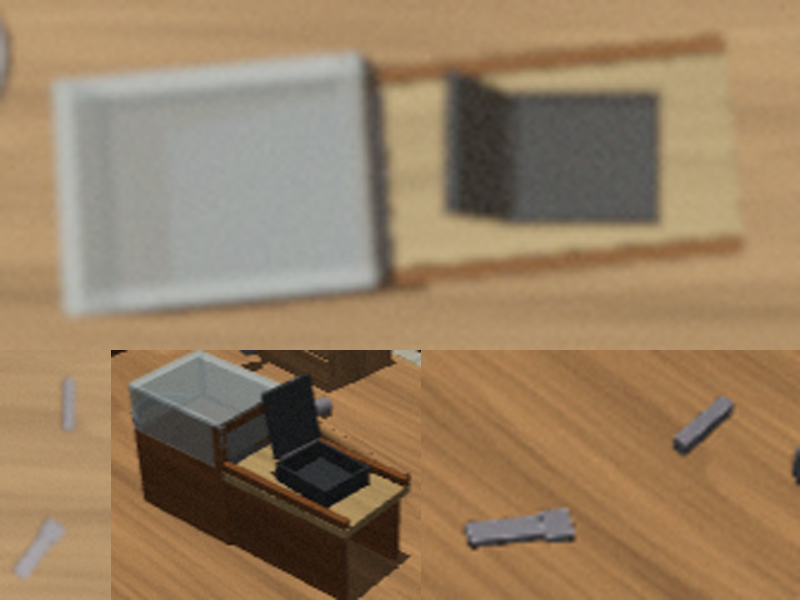

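The crop shows the tin on the deck: its tray rim's free end is at crop u≈660, v 93–222, with the lid leaning left. The rail inner edges run from (380,82) to (722,50) and from (390,268) to (742,237). The upper-right bit is the square bar (punch). The lower one flares, so it's the chisel.

```bash
python3 - <<'E'
from h import *
f=lambda u,v,z:ray('top',110+(u+.0)/5-.4,175+v/5-.4,z)
for n,u,v,z in [('railU slot',380,82,.124),('railU end',722,50,.124),('railL slot',390,268,.124),('railL end',742,237,.124),
 ('tray end U',658,93,.136),('tray end L',658,222,.136),('tray hingeside U',515,92,.136),('L',512,220,.136)]: print(n,f(u,v,z).round(4))
# box pose fit: slot corner points etc
g=cv2.imread('pics/top0.png')
E
```

```text
railU slot [0.5907 0.1642 0.124 ]
railU end [ 0.6128 -0.0216  0.124 ]
railL slot [0.4901 0.1541 0.124 ]
railL end [ 0.5111 -0.0348  0.124 ]
tray end U [0.5868 0.0123 0.136 ]
tray end L [0.5175 0.0104 0.136 ]
tray hingeside U [0.5855 0.0892 0.136 ]
L [0.5168 0.0882 0.136 ]
```

Request:
{"op": "nudge_tcp", "data": {
  "offsets": {"aperture": [0.094], "dx": [0], "dy": [0], "dz": [0], "rz": [0]}
}}

```text
time: 0.18
tool_pos: [0.1894, 0.516, 0.2047]
ee_rot: [-3.14, -0.0, 2.79]
wrist_force: [-0.3, -0.6, 0.1]
width: 0.0938
finger_force: 0.0
```
Box x direction: (-0.022,0.186)/... → angle from +y: ~ atan(0.0215/0.187)=0.115 rad. So box inward yaw = pi/2+0.115=1.686. Gap inner 101.5 OK ~100. Box origin: slot center ~ midpoint (0.5404,0.159). Rail length 0.187 vs 190 ok. End midpoint (0.562,-0.028).
Tin yaw approx pi/2+~0.0? Tray 69 wide; hinge at y ≈0.089?, free end 0.011; center ≈ (0.5517, 0.053)?? Tin centre: free end mid (0.552,0.0113) + 0.042 inward = 0.0533. Hinge mid y=.0953. Slot at y~.158 → hinge side 63mm before slot; tin rear end at box x≈-0.147.  Tin yaw seems ≈ pi/2+0.015 vs box 1.686: rotated -0.1. With gap 100 vs 72, will align possibly. Tin centre lateral: deck centreline at y=.053: x=.5404+.115*.106=.5526. Centred.

The tin centre is ≈(0.552, 0.053), the box's inward yaw ≈1.686, and the slot is at ≈(0.540, 0.159). The rail spacing comes out at 101 mm against 100, and the tray at 69 mm against 72, so both fit. Next I move over the punch with yaw π.

The rows are not in the units I measure in: shifts go in units of 50 mm and turns go in units of 0.1 rad. I convert before sending: -0.0365 m is -0.73, -0.0175 m is -0.35, 0.117 rad is 1.17.

Request:
{"op": "nudge_tcp", "data": {
  "offsets": {"aperture": [0.06, 0.06, 0.06, 0.06, 0.06, 0.06, 0.06, 0.06, 0.06, 0.06, 0.06, 0.06, 0.06, 0.06, 0.06, 0.06, 0.06, 0.06, 0.06], "dx": [0, 0, 0, -0.35, -0.35, -0.35, -0.35, -0.35, -0.35, -0.35, -0.35, -0.35, -0.35, -0.35, -0.35, -0.35, -0.35, -0.35, -0.35], "dy": [0, 0, 0, -0.73, -0.73, -0.73, -0.73, -0.73, -0.73, -0.73, -0.73, -0.73, -0.73, -0.73, -0.73, -0.73, -0.73, -0.73, -0.73], "dz": [0, 0, 0, 0, 0, 0, 0, 0, 0, 0, 0, 0, 0, 0, 0, 0, 0, 0, 0], "rz": [1.17, 1.17, 1.17, 0, 0, 0, 0, 0, 0, 0, 0, 0, 0, 0, 0, 0, 0, 0, 0]}
}}

```text
time: 1.77
tool_pos: [0.1521, 0.0021, 0.2572]
ee_rot: [-2.996, -0.023, 2.437]
wrist_force: [1.4, -0.3, 0.6]
width: 0.0598
finger_force: 0.0
```

A positive turn lowers the world yaw, because the tool axis points down. I'll correct this by swinging out and turning back.

Converted, -0.035 m is -0.7, -0.117 rad is -1.17.

Request:
{"op": "nudge_tcp", "data": {
  "offsets": {"aperture": [0.06, 0.06, 0.06, 0.06, 0.06, 0.06, 0.06], "dx": [-0.7, -0.7, -0.7, -0.7, -0.7, -0.7, 0], "dy": [0, 0, 0, 0, 0, 0, 0], "dz": [0, 0, 0, 0, 0, 0, 0], "rz": [-1.17, -1.17, -1.17, -1.17, -1.17, -1.17, 0]}
}}

```text
time: 2.35
tool_pos: [0.3393, -0.0799, 0.2408]
ee_rot: [-3.046, -0.116, 3.123]
wrist_force: [-1.6, 0.0, -0.4]
width: 0.0604
finger_force: 0.0
```

Converted, -0.02 m is -0.4.

Request:
{"op": "nudge_tcp", "data": {
  "offsets": {"aperture": [0.06, 0.06, 0.06], "dx": [-0.4, -0.4, 0], "dy": [-0.4, -0.4, 0], "dz": [0, 0, 0], "rz": [0, 0, 0]}
}}

```text
time: 2.6
tool_pos: [0.3768, -0.1217, 0.2424]
ee_rot: [-3.043, -0.112, 3.117]
wrist_force: [-0.2, -1.0, -0.5]
width: 0.0605
finger_force: 0.0
```

```bash
python3 -c "
from h import *
o=robot.get_obs();print(o['ee_rot'],o['joint_positions'])
from scipy.spatial.transform import Rotation as R
print(R.from_euler('xyz',o['ee_rot']).as_matrix().round(3))"
```

```text
[-3.04294053 -0.11224902  3.1171643 ] [-0.34163394 -0.19655971  1.57606165 -0.13338153  1.83571412 -1.92377397]
[[-0.993  0.013 -0.114]
 [ 0.024  0.995 -0.096]
 [ 0.112 -0.098 -0.989]]
```

The inner reach limit left the tool tilted 8.5°. Its tip leans towards the base at azimuth ~40°. I'll try to undo that against the outer limit at the same azimuth, high up and clear of everything.

Request:
{"op": "nudge_tcp", "data": {
  "offsets": {"aperture": [0.06, 0.06, 0.06, 0.06, 0.06, 0.06, 0.06, 0.06, 0.06, 0.06, 0.06, 0.06, 0.06, 0.06, 0.06, 0.06, 0.06], "dx": [-0.112, -0.112, -0.112, -0.112, -0.112, -0.112, -0.112, -0.112, -0.112, -0.112, -0.112, -0.112, -0.112, -0.6, -0.6, -0.6, 0], "dy": [0.74, 0.74, 0.74, 0.74, 0.74, 0.74, 0.74, 0.74, 0.74, 0.74, 0.74, 0.74, 0.74, 0.5, 0.5, 0.5, 0], "dz": [-0.24, -0.24, -0.24, -0.24, -0.24, -0.24, -0.24, -0.24, -0.24, -0.24, -0.24, -0.24, -0.24, 0, 0, 0, 0], "rz": [0, 0, 0, 0, 0, 0, 0, 0, 0, 0, 0, 0, 0, 0, 0, 0, 0]}
}}

```text
time: 4.02
tool_pos: [0.5647, 0.4489, 0.3108]
ee_rot: [-3.035, -0.123, 3.119]
wrist_force: [1.1, 0.2, -4.0]
width: 0.0598
finger_force: 0.0
```

Request:
{"op": "nudge_tcp", "data": {
  "offsets": {"aperture": [0.06, 0.06, 0.06, 0.06], "dx": [-0.6, -0.6, -0.6, 0], "dy": [0.5, 0.5, 0.5, 0], "dz": [-0.12, -0.12, -0.12, 0], "rz": [0, 0, 0, 0]}
}}

```text
time: 4.35
tool_pos: [0.5999, 0.4778, 0.282]
ee_rot: [-3.075, -0.073, 3.123]
wrist_force: [-1.2, -0.3, -0.6]
width: 0.06
finger_force: 0.0
```

```bash
python3 -c "
from h import *
o=robot.get_obs();print(o['ee_rot'],o['joint_positions'])"
```

```text
[-3.07547324 -0.07322482  3.1228751 ] [ 0.60379167  0.77651351  0.28037724 -0.01357658  2.18265203 -0.95796344]
```

Converted, -0.03 m is -0.6, 0.025 m is 0.5.

Request:
{"op": "nudge_tcp", "data": {
  "offsets": {"aperture": [0.06, 0.06, 0.06], "dx": [-0.6, -0.6, 0], "dy": [0.5, 0.5, 0], "dz": [-0.12, -0.12, 0], "rz": [0, 0, 0]}
}}

```text
time: 4.6
tool_pos: [0.6219, 0.4956, 0.2622]
ee_rot: [-3.107, -0.035, 3.125]
wrist_force: [0.2, 0.4, -2.0]
width: 0.0599
finger_force: 0.0
```

```bash
python3 -c "
from h import *
o=robot.get_obs();print(o['ee_rot'],o['joint_positions'])"
```

```text
[-3.10679067 -0.03467366  3.12473375] [ 0.60519651  0.80065073  0.27834513 -0.00943234  2.11102894 -0.95399988]
```

Request:
{"op": "nudge_tcp", "data": {
  "offsets": {"aperture": [0.06, 0.06, 0.06], "dx": [-0.6, -0.52, 0], "dy": [0.5, 0.44, 0], "dz": [-0.12, -0.1, 0], "rz": [0, 0, 0]}
}}

```text
time: 4.85
tool_pos: [0.6414, 0.5118, 0.2449]
ee_rot: [-3.135, 0.0, 3.125]
wrist_force: [-0.3, -0.1, -0.5]
width: 0.06
finger_force: 0.0
```

```bash
python3 -c "
from h import *
o=robot.get_obs();print(o['ee_rot'],o['joint_positions'])"
```

```text
[-3.13549526e+00  2.99587208e-04  3.12547975e+00] [ 0.60667072  0.82205763  0.27720964 -0.00576522  2.04563192 -0.95063913]
```

Tilt is removed. Now back in and over to the punch.

Request:
{"op": "nudge_tcp", "data": {
  "offsets": {"aperture": [0.06, 0.06, 0.06, 0.06, 0.06, 0.06, 0.06, 0.06, 0.06, 0.06, 0.06, 0.06, 0.06, 0.06, 0.06, 0.06, 0.06, 0.06, 0.06, 0.06], "dx": [0.64, 0.64, 0.64, 0.64, 0.64, 0, 0, 0, 0, 0, 0, 0, 0, 0, 0, 0, 0, 0, 0, 0], "dy": [-0.52, -0.52, -0.52, -0.52, -0.52, -0.82, -0.82, -0.82, -0.82, -0.82, -0.82, -0.82, -0.82, -0.82, -0.82, -0.82, -0.82, -0.82, -0.82, -0.82], "dz": [0, 0, 0, 0, 0, 0, 0, 0, 0, 0, 0, 0, 0, 0, 0, 0, 0, 0, 0, 0], "rz": [0, 0, 0, 0, 0, 0, 0, 0, 0, 0, 0, 0, 0, 0, 0, 0, 0, 0, 0, 0]}
}}

```text
time: 6.52
tool_pos: [0.4822, -0.2209, 0.2519]
ee_rot: [-3.136, 0.004, 3.125]
wrist_force: [0.6, 0.3, 0.5]
width: 0.0602
finger_force: 0.0
```

Converted, -0.025 m is -0.5, -0.024 m is -0.48.

Request:
{"op": "nudge_tcp", "data": {
  "offsets": {"aperture": [0.04, 0.04, 0.04, 0.04, 0.04, 0.04], "dx": [-0.5, -0.5, -0.5, -0.5, 0, 0], "dy": [-0.48, -0.48, -0.48, -0.48, 0, 0], "dz": [0.36, 0.36, 0.36, 0.36, 0, 0], "rz": [0, 0, 0, 0, 0, 0]}
}}

```text
time: 7.02
tool_pos: [0.5812, -0.3174, 0.1753]
ee_rot: [-3.141, -0.004, 3.124]
wrist_force: [-0.3, 0.7, 0.7]
width: 0.0399
finger_force: 0.0
```

```bash
python3 - <<'E'
from h import *
s=snap('wrist','w1.png'); o=robot.get_obs(); print(o['tool_pos'],o['ee_rot'])
print(proj('wrist',[.592,-.329,.011]))
E
```

```text
[ 0.58164812 -0.31699884  0.17847796] [-3.13848155e+00  2.41782168e-04  3.12518005e+00]
[244.03391142 186.98802811]
```

View pics/w1.png

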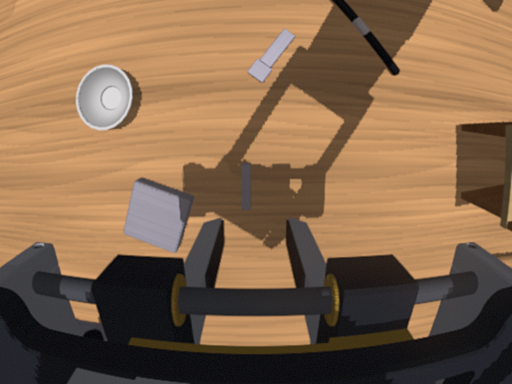

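The wrist view shows the punch in shadow from (246,164) to (247,210), between the fingers. The chisel is at (271,57) and the block at (158,214).

```bash
python3 - <<'E'
from h import *
for p in((246,163),(247,210.5),(241,190),(251.5,190)): print(ray('wrist',*p,.011))
E
```

```text
[ 0.56310721 -0.32596731  0.011     ]
[ 0.62153421 -0.32617575  0.011     ]
[ 0.59564168 -0.3327306   0.011     ]
[ 0.59586139 -0.32016473  0.011     ]
```

Converted, -0.0105 m is -0.21, -0.0095 m is -0.19.

Request:
{"op": "nudge_tcp", "data": {
  "offsets": {"aperture": [0.04, 0.04, 0.04, 0.04, 0.04, 0.04, 0.04, 0.04], "dx": [-0.21, 0, 0, 0, 0, 0, 0, 0], "dy": [-0.19, 0, 0, 0, 0, 0, 0, 0], "dz": [0.6, 0.7, 0.7, 0.7, 0.5, 0.24, 0, 0], "rz": [0, 0, 0, 0, 0, 0, 0, 0]}
}}

```text
time: 7.73
tool_pos: [0.594, -0.3279, 0.0096]
ee_rot: [-3.135, 0.005, 3.126]
wrist_force: [0.2, 0.6, 0.4]
width: 0.0397
finger_force: 0.0
```

Request:
{"op": "nudge_tcp", "data": {
  "offsets": {"aperture": [0.04, 0.0, 0.0, 0.0, 0.0, 0.0, 0.0, 0, 0, 0], "dx": [0, 0, 0, 0, 0, 0, 0, 0, 0, 0], "dy": [0, 0, 0, 0, 0, 0, 0, 0, 0, 0], "dz": [0.1, 0, 0, 0, 0, 0, 0, -0.6, -0.8, 0], "rz": [0, 0, 0, 0, 0, 0, 0, 0, 0, 0]}
}}

```text
time: 8.57
tool_pos: [0.5972, -0.3303, 0.0805]
ee_rot: [-3.129, 0.015, 3.126]
wrist_force: [1.2, -0.0, 2.3]
width: 0.0103
finger_force: 30.0
```

Converted, -0.0135 m is -0.27, 0.04 m is 0.8, 0.119 rad is 1.19.

Request:
{"op": "nudge_tcp", "data": {
  "offsets": {"aperture": [0, 0, 0, 0, 0, 0, 0, 0, 0, 0, 0, 0, 0, 0, 0, 0, 0, 0, 0], "dx": [0, 0, 0, 0, 0, 0, 0, 0, 0, 0, 0, 0, 0, 0.8, 0.8, 0.8, 0.8, 0.8, 0.8], "dy": [0, 0, 0, 0, 0, 0, 0, 0, 0, 0, 0, 0, 0, -0.08, -0.08, -0.08, -0.08, -0.08, -0.08], "dz": [-0.27, -0.27, -0.27, -0.27, -0.27, -0.27, -0.27, -0.27, -0.27, -0.27, -0.27, -0.27, -0.27, 0, 0, 0, 0, 0, 0], "rz": [1.19, 1.19, 1.19, 1.19, 1.19, 1.19, 1.19, 1.19, 1.19, 1.19, 1.19, 1.19, 1.19, 0, 0, 0, 0, 0, 0]}
}}

```text
time: 10.15
tool_pos: [0.5665, -0.0853, 0.2456]
ee_rot: [3.139, 0.005, 1.578]
wrist_force: [0.6, 0.3, -0.8]
width: 0.0107
finger_force: 30.0
```

Converted, 0.04 m is 0.8, -0.004 m is -0.08.

Request:
{"op": "nudge_tcp", "data": {
  "offsets": {"aperture": [0, 0, 0], "dx": [0.8, 0, 0], "dy": [-0.08, 0, 0], "dz": [0, 0, 0], "rz": [0, 0, 0]}
}}

```text
time: 10.4
tool_pos: [0.5626, -0.0451, 0.2459]
ee_rot: [3.138, 0.005, 1.583]
wrist_force: [0.2, 0.3, -0.9]
width: 0.0103
finger_force: 30.0
```

```bash
python3 - <<'E'
from h import *
s=snap('wrist','w2.png'); o=robot.get_obs(); print(o['tool_pos'],o['ee_rot'],o['width'])
E
```

```text
[ 0.56269664 -0.0466059   0.24568024] [3.13866322 0.00557423 1.58028654] 0.010627315521833209
```

View pics/w2.png

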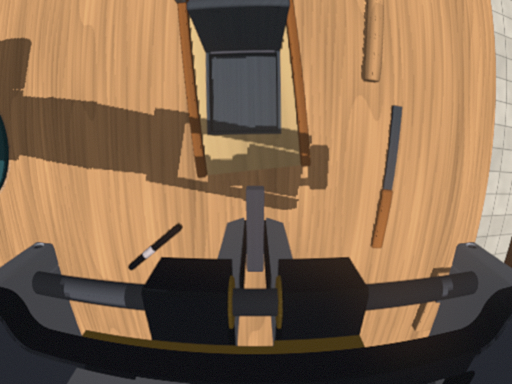

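The wrist view shows the punch held and aligned with the tin. The tray's near rim corners are about (207,135) and (282,133), its far rim is around v≈52, and the lid is open beyond it.

```bash
python3 - <<'E'
from h import *
for p in((207,135),(282,133),(206,53),(280,51)): print(ray('wrist',*p,.136))
for p in((202,176),(308,164)): print('rail',ray('wrist',*p,.124))
for p in((187,0),(288,0)): print('lid top',ray('wrist',*p,.2225))
print(ray('wrist',255,187,.25))
E
```

```text
[0.51619612 0.0100196  0.136     ]
[0.58940889 0.01250292 0.136     ]
[0.51480738 0.09147937 0.136     ]
[0.58624649 0.0935021  0.136     ]
rail [ 0.5082337  -0.03371107  0.124     ]
rail [ 0.6186482  -0.01971697  0.124     ]
lid top [0.51412149 0.11441871 0.2225    ]
lid top [0.58441634 0.11343194 0.2225    ]
[ 0.56303452 -0.01337941  0.25      ]
```

Request:
{"op": "nudge_tcp", "data": {
  "offsets": {"aperture": [0, 0, 0, 0, 0, 0, 0, 0, 0, 0], "dx": [0.7, 0.7, 0.42, 0, 0, 0, 0, 0, 0, 0], "dy": [-0.074, -0.074, -0.074, 0, 0, 0, 0, 0, 0, 0], "dz": [0, 0, 0, 0.6, 0.7, 0.7, 0.3, 0.12, 0, 0], "rz": [0, 0, 0, 0, 0, 0, 0, 0, 0, 0]}
}}

```text
time: 11.28
tool_pos: [0.5521, 0.0422, 0.125]
ee_rot: [3.138, 0.005, 1.577]
wrist_force: [-0.0, 0.2, 0.4]
width: 0.0105
finger_force: 30.0
```

Converted, 0.003 m is 0.06, -0.04 m is -0.8.

Request:
{"op": "nudge_tcp", "data": {
  "offsets": {"aperture": [0, 0, 0.026, 0.026, 0.026, 0.026, 0.026, 0.026, 0.02, 0.02, 0, 0], "dx": [0, 0, 0, 0, 0, 0, 0, 0, 0, 0, 0, 0], "dy": [0, 0, 0, 0, 0, 0, 0, 0, 0, 0, 0, 0], "dz": [0.06, 0.02, 0, 0, 0, 0, -0.4, -0.7, -0.8, -0.8, 0, 0], "rz": [0, 0, 0, 0, 0, 0, 0, 0, 0, 0, 0, 0]}
}}

```text
time: 12.28
tool_pos: [0.5523, 0.044, 0.2592]
ee_rot: [3.131, 0.005, 1.579]
wrist_force: [-0.1, -0.1, -0.4]
width: 0.0105
finger_force: 0.0
```

```bash
python3 - <<'E'
from h import *
s=snap('top'); w=snap('wrist'); c=snap('side')
R=lambda i,w,h:cv2.resize(i,(w,h),interpolation=cv2.INTER_CUBIC)
cv2.imwrite('pics/z1.png',np.hstack([R(w['color'][0:250,130:380],400,400),R(c['color'][120:250,140:270],400,400)]))
print(robot.get_obs()['tool_pos'])
E
```

```text
[0.55000551 0.04391997 0.25315322]
```

View pics/z1.png

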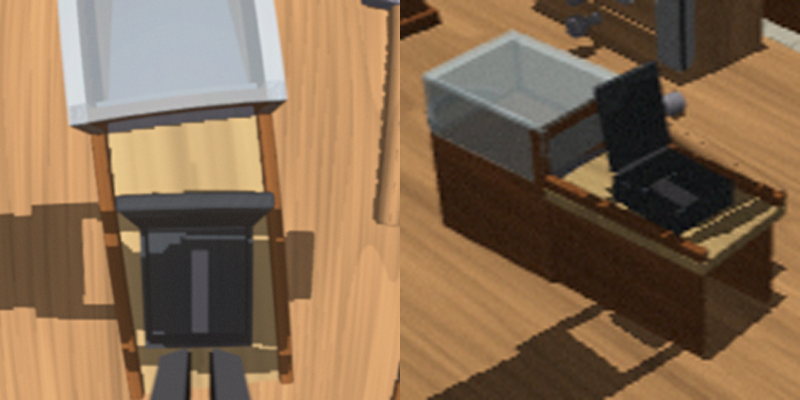

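The punch lies flat inside the tray and the tin hasn't moved. Now behind the lid to close it.

Request:
{"op": "nudge_tcp", "data": {
  "offsets": {"aperture": [0, 0, 0, 0, 0, 0, 0, 0, 0, 0, 0, 0], "dx": [0.8, 0.8, 0.8, 0, 0, 0, 0, -0.4, -0.3, -0.24, -0.24, 0], "dy": [0, 0, 0, 0, 0, 0, 0, 0, 0, 0, 0, 0], "dz": [0, 0, 0, 0, 0.6, 0.5, 0, 0, 0, 0, 0, 0], "rz": [0, 0, 0, 0, 0, 0, 0, 0, 0, 0, 0, 0]}
}}

```text
time: 13.43
tool_pos: [0.5506, 0.1023, 0.2001]
ee_rot: [3.139, 0.006, 1.576]
wrist_force: [0.4, 0.4, -0.2]
width: 0.0007
finger_force: 0.0
```

Converted, -0.04 m is -0.8, -0.03 m is -0.6.

Request:
{"op": "nudge_tcp", "data": {
  "offsets": {"aperture": [0, 0, 0, 0, 0, 0, 0, 0, 0, 0, 0, 0, 0.04, 0.04], "dx": [-0.2, -0.2, -0.2, -0.2, -0.2, -0.2, 0, 0, 0, -0.8, -0.8, -0.8, 0, 0], "dy": [0, 0, 0, 0, 0, 0, 0, 0, 0, 0, 0, 0, 0, 0], "dz": [0, 0, 0, 0, 0, 0, 0, 0, -0.6, -0.2, 0, 0, 0, 0], "rz": [0, 0, 0, 0, 0, 0, 0, 0, 0, 0, 0, 0, 0, 0]}
}}

```text
time: 14.6
tool_pos: [0.5517, -0.0765, 0.2404]
ee_rot: [3.14, 0.004, 1.575]
wrist_force: [0.6, 0.3, 0.2]
width: 0.0101
finger_force: 0.0
```

```bash
python3 - <<'E'
from h import *
s=snap('top'); w=snap('wrist'); c=snap('side')
R=lambda i,w,h:cv2.resize(i,(w,h),interpolation=cv2.INTER_CUBIC)
cv2.imwrite('pics/z2.png',np.hstack([R(w['color'][0:250,130:380],400,400),R(c['color'][120:250,140:270],400,400)]))
print(robot.get_obs()['tool_pos'])
E
```

```text
[ 0.55177076 -0.07387124  0.24057284]
```

View pics/z2.png

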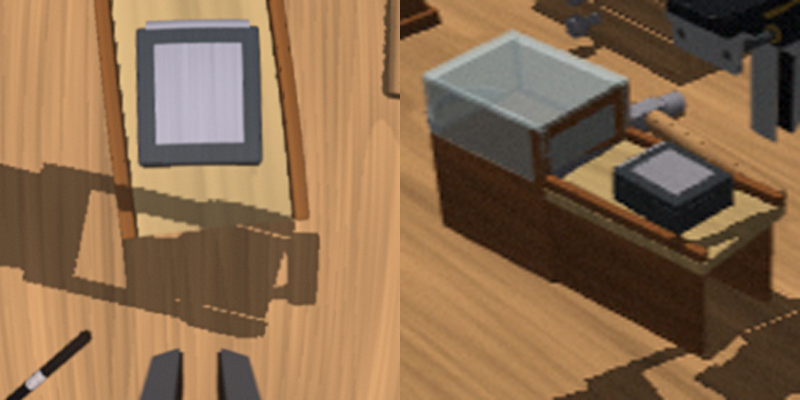

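The lid is shut flush in both views. The tin's rear top corners in the wrist crop are (140,163) and (261,161). Next I get the tin and rail poses for the push.

```bash
python3 - <<'E'
from h import *
f=lambda u,v,z:ray('wrist',130+u/1.6,v/1.6,z).round(4)
print('rear',f(139,164,.1445),f(262,162,.1445),'front',f(139,29,.1445),f(258,28,.1445))
print('railR inner',f(293,218,.124),f(252,0,.124),'railL inner',f(135,236,.124),f(112,0,.124))
E
```

```text
rear [0.5172 0.0115 0.1445] [0.5878 0.0132 0.1445] front [0.5163 0.0935 0.1445] [0.5853 0.0946 0.1445]
railR inner [ 0.611  -0.0205  0.124 ] [0.5842 0.1213 0.124 ] railL inner [ 0.5117 -0.0329  0.124 ] [0.4958 0.1222 0.124 ]
```

Converted, 0.0375 m is 0.75, 0.035 m is 0.7, -0.11 rad is -1.1.

Request:
{"op": "nudge_tcp", "data": {
  "offsets": {"aperture": [0.04, 0.04, 0.04, 0.04, 0.04, 0.04, 0.04, 0.04], "dx": [0, 0.75, 0, 0, 0, 0, 0, 0], "dy": [0, 0.308, 0, 0, 0, 0, 0, 0], "dz": [0, 0, 0.7, 0.7, 0.7, 0.24, 0, 0], "rz": [-1.1, 0, 0, 0, 0, 0, 0, 0]}
}}

```text
time: 15.42
tool_pos: [0.5631, -0.0358, 0.124]
ee_rot: [3.14, 0.005, 1.69]
wrist_force: [-0.0, 0.5, 0.7]
width: 0.0397
finger_force: 0.0
```

Converted, 0.004 m is 0.08, 0.01 m is 0.2.

Request:
{"op": "nudge_tcp", "data": {
  "offsets": {"aperture": [0.04, 0.04, 0.04, 0.04, 0.04, 0.04, 0.04, 0.04, 0.04, 0.04], "dx": [0.2, 0.2, 0.2, 0.2, 0.2, 0.2, 0.2, 0.2, 0.2, 0], "dy": [0, 0, 0, 0, 0, 0, 0, 0, 0, 0], "dz": [0.08, 0, 0, 0, 0, 0, 0, 0, 0, 0], "rz": [0, 0, 0, 0, 0, 0, 0, 0, 0, 0]}
}}

```text
time: 16.25
tool_pos: [0.5516, 0.0554, 0.1187]
ee_rot: [3.141, 0.002, 1.691]
wrist_force: [-1.1, 0.2, 0.5]
width: 0.0401
finger_force: 0.0
```

```bash
python3 - <<'E'
from h import *
c=snap('side'); w=snap('wrist')
R=lambda i,w,h:cv2.resize(i,(w,h),interpolation=cv2.INTER_CUBIC)
cv2.imwrite('pics/z3.png',np.hstack([R(w['color'][0:250,130:380],400,400),R(c['color'][120:250,140:270],400,400)]))
E
```

```text
(no output)
```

View pics/z3.png

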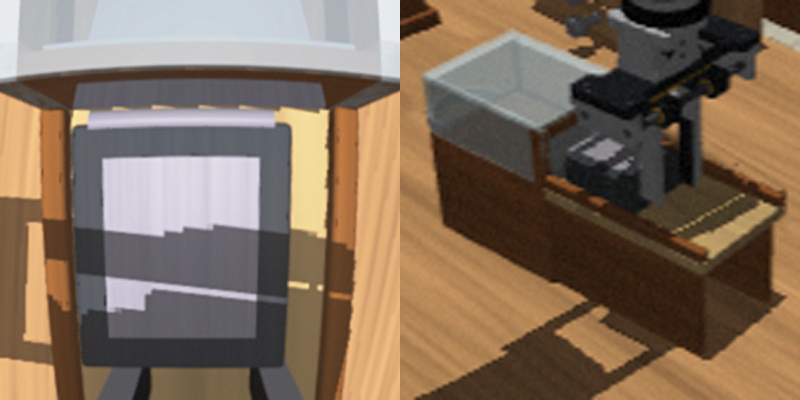

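The tin is square to the box, slightly left of centre with about 8 mm clear to the left rail, and its front is just at the slot. I'll continue with a small drift to the right.

Converted, 0.01 m is 0.2, 0.0007 m is 0.014.

Request:
{"op": "nudge_tcp", "data": {
  "offsets": {"aperture": [0.04, 0.04, 0.04, 0.04, 0.04, 0.04], "dx": [0.2, 0.2, 0.2, 0.2, 0.2, 0], "dy": [0.014, 0.014, 0.014, 0.014, 0.014, 0], "dz": [0, 0, 0, 0, 0, 0], "rz": [0, 0, 0, 0, 0, 0]}
}}

```text
time: 16.85
tool_pos: [0.5498, 0.1054, 0.119]
ee_rot: [3.139, 0.003, 1.691]
wrist_force: [0.9, 0.5, 0.5]
width: 0.0399
finger_force: 0.0
```

Request:
{"op": "nudge_tcp", "data": {
  "offsets": {"aperture": [0.04, 0.04, 0.04, 0.04, 0.04, 0.04], "dx": [0.2, 0.2, 0.2, 0.16, 0, 0], "dy": [0, 0, 0, 0, 0, 0], "dz": [0, 0, 0, 0, 0, 0], "rz": [0, 0, 0, 0, 0, 0]}
}}

```text
time: 17.35
tool_pos: [0.545, 0.1416, 0.1183]
ee_rot: [3.141, 0.004, 1.69]
wrist_force: [0.4, 0.6, 0.5]
width: 0.04
finger_force: 0.0
```

```bash
python3 - <<'E'
from h import *
c=snap('side'); w=snap('wrist')
R=lambda i,w,h:cv2.resize(i,(w,h),interpolation=cv2.INTER_CUBIC)
cv2.imwrite('pics/z4.png',np.hstack([R(w['color'][0:250,130:380],400,400),R(c['color'][120:250,140:270],400,400)]))
E
```

```text
(no output)
```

View pics/z4.png

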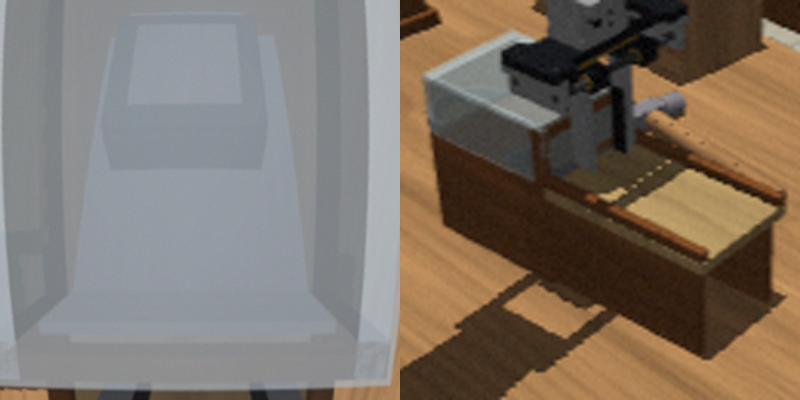

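The tin has slid down to the far end of the hopper, with its lid shut. I'll back the fingers off and check the flap.

Request:
{"op": "nudge_tcp", "data": {
  "offsets": {"aperture": [0.04, 0.04, 0.04, 0.04, 0.04, 0.04, 0.04, 0.04, 0.04, 0.04], "dx": [-0.4, -0.8, -0.4, 0, -0.4, -0.8, -0.8, 0, 0, 0], "dy": [0, 0, 0, 0, 0, 0, 0, 0, 0, 0], "dz": [0, 0, -0.6, -0.8, -0.7, 0, 0, 0, 0, 0], "rz": [0, 0, 0, 0, 0, 0, 0, 0, 0, 0]}
}}

```text
time: 18.28
tool_pos: [0.5661, -0.0379, 0.224]
ee_rot: [3.141, 0.004, 1.688]
wrist_force: [-0.0, -0.5, 0.1]
width: 0.0402
finger_force: 0.0
```

```bash
python3 - <<'E'
from h import *
c=snap('side'); w=snap('wrist'); t=snap('top')
R=lambda i,w,h:cv2.resize(i,(w,h),interpolation=cv2.INTER_CUBIC)
cv2.imwrite('pics/z5.png',np.vstack([np.hstack([R(w['color'][0:180,130:380],416,300),R(c['color'][125:225,140:270],384,300)]),R(t['color'][60:290,80:450],800,300)]))
E
```

```text
(no output)
```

View pics/z5.png

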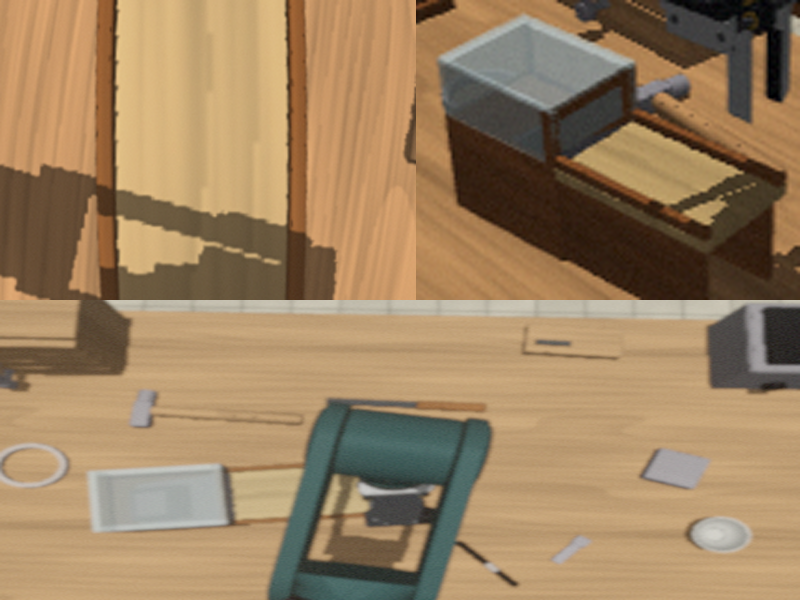

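The deck is empty, the flap hangs closed in the slot, the tin sits shut in the hopper, and the other things haven't moved.

```bash
python3 -c "
from bench import robot
print(robot.close_job())"
```

```text
the job is handed in; nothing more can be done
None
```

I've handed the job in at about 18 s: the last pictures show the tin (punch shut inside) down in the hopper, the flap closed behind it, and the bystanders in place; no verdict came back.

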